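# Find the spacer that fits the clamp gap

## Robot

A 7-joint arm with a two-finger parallel gripper is mounted at the origin on the work surface. World frame = base frame: x ahead of the robot, y to its left, z up, the work surface at z = 0. Lengths are in m, angles in rad, forces in N, time in s.
With the tool pointing down it reaches from about 0.425 to 0.825 m from the base axis. Payload 3.6 kg.
Tool frame: the origin (TCP) lies between the finger pads; the fingertips stand 22 mm ahead of it and the grasp point (between the pads) lies 3 mm ahead of it; x points along the fingers, y is the direction in which the jaws open and shut, and the axes are right-handed (so a half turn about x gives the same grasp; the last joint's range is limited). The gripper opens to 85 mm and grips with 20 to 120 N. Pads are 22 mm wide; open, the fingers measure 114 mm over their backs; the gripper's body (76 mm by 85 mm) begins 54 mm behind the grasp point. The pads swing forward as they close: fully open they stand 13 mm farther back than shut.
Start: joints at [1.089, 0.615, -0.013, 1.423, 0.008, 1.103, -0.04], TCP at [0.286, -0.584, 0.253] pointing down, gripper open.
Joint ranges: [-3.12, 3.12], [-0.3, 2.06], [-1.34, 1.32], [0.26, 2.42], [-1.36, 4.5], [0.01, 1.98], [-2.84, 2.84]. Speed limits (rad/s): [2.79, 2.79, 3.14, 3.14, 3.14, 3.14, 3.14].

## Interface

Orientations are given as a 3x3 rotation matrix whose columns are the frame's x, y, z axes.
In Python, from cell import r, viewer gives the robot as it stands.
- The arm moves only by the tool send_rows, never from a script. Its argument "rows" is a list of rows, each an object with "twist": the turn, a rotation vector about the tool's x, y, z in degrees, a list of three; "xyz": the shift along the tool's x, y, z in m, a list of three; "gripper": the opening, from 0 (shut) to 1 (fully open). In form: [{"twist": [wx, wy, wz], "xyz": [x, y, z], "gripper": gripper}, ...]. A call has 1 to 12 rows; each row shifts and turns the pose as measured when the row begins, along the tool's axes as they then stand; what a row does not reach is not made up. A row lasts 1/8 s, in which the tool goes at most 62.5 mm and 10.7 degrees, less where a joint would pass 70% of its speed; a pose out of reach is approached as far as the arm can. A call with a gripper value outside its range is refused whole. The fingers move at their own pace and stop on an object; "newtons" is the grip in N (left out, the last holds). Time passes only in rows, so rows that do not move let the fingers close. It gives the time, the measured TCP pose, the force and the opening at its end, in the units of the state.
- r.get_state(): the state, without advancing time (a new reading comes with each control period).
- viewer.camera(name): name is "scene" or "side" or "wrist"; returns a dict with "img" (384x512x3 uint8, red, green, blue), "vertical_fov" (degrees; the focal length in pixels is half the picture's height over the tangent of half this angle, whatever the lens; pixels are square), "cx", "cy" (the principal point, pixels), "world_to_cam" (4x4, takes a point from world to camera coordinates). Camera axes: x right, y up, looking along -z (the intrinsics and any distortion apply to the point x, -y, -z); pixel columns grow to the right and rows downward; lengths in m; the calibration is good to about 2 mm. A picture is of the moment at which its call begins. There is no depth.
- r.hand_in(): hands the job in, once; it reports no verdict.
The state is a dict: "time": time; "joints": joint angles; "dq": joint speeds; "effort": joint torques, N m; "position": TCP position; "eef_rot": TCP orientation; "contact_force": force on the tool from outside, world axes, zero at the start; "torque": the same for the moment, N m; "grip_width": opening from 0.0 (shut) to 1.0 (fully open).
Only numpy, scipy, OpenCV 4.12 (cv2) and the standard library are available. Lean on these libraries where they do the work, as an engineer would, in place of code of your own. Each camera call takes 0.05 s, during which the arm holds its last target.

## Task

Find by trial which of the three steel spacers fits the gap between the sprung jaw and the fence of the brass clamp, and leave that one upright, fully down on the floor of the gap, about centred along the jaw and gripped snugly so that the jaw is pushed back a little. A spacer that drops in loose is too thin and one that will not enter is too thick: never press a spacer into the clamp with more than 40 N. Leave the other two spacers standing upright in the sweep tray and do not disturb the mandrel, glass cone, bench block or burnisher.

Things in the scene. Friction and masses are not known exactly. Their poses are not given: they have to be found in the camera images.
- clamp: fixed brass clamp; origin on the bench, z up. Base plate 90 mm (x) by y -75 to +55 mm, 18 mm thick. On it, a sprung steel jaw on the -y side of the gap and a solid fence on the +y side, 50 mm long, 14 mm thick, top 52 mm above the bench (12 mm over the jaw), face square to y. Both are bolted where last used: the jaw's resting face anywhere from y = -6 to +6 mm, the gap 9 to 17.6 mm wide
- gap_floor (a point): point on the gap's flat floor (base plate top, 18 mm above the bench), midway along the jaw (x), at the clamp's y = 0; axes as the clamp, +y towards the fence, whose face lies 3 to 23.6 mm from here: feel for it. The gap is open above and at both x ends. A seated spacer has its foot on this floor, its x along this x (either way round), one side against the fence, the other against the jaw
- jaw (a joint): travel of the sprung jaw away from the fence (m): 0 at rest, hard stop 0.0033; spring 5 N at rest, 7 N at the stop. Jaw 28 mm long, flat top 40 mm above the bench; a lead-in slopes from 4 mm behind the face at the top to the face 11 mm lower. Pushing in a snug spacer takes about 5 to 15 N, a loose one almost nothing; one too thick stops on the top or slope
- tray: fixed pegged wooden sweep tray 120 mm (x) by 220 mm (y); origin under its centre on the bench; floor 6 mm, rim 14 mm above the bench, rim 6 mm thick. Standing places at about y = -65, 0, +65 mm on its middle line; between them, at y = +-32.5, x = +-35 mm, pegs of 6 mm, 10 mm tall
- spacer_thin: loose plain steel spacer, about 0.16 kg: blade 30 mm (x) by 12 mm thick (y) by 42 mm tall, under a grip head (same on all three) 24 mm (x) by 14 mm (y), centred over the blade, from 42 to 80 mm above the foot. Origin: centre of the foot's underside, z up. Starts upright in any of the tray's three places, its x roughly along the tray's x
- spacer_mid: loose plain steel spacer, about 0.16 kg: blade 30 mm (x) by 15 mm thick (y) by 42 mm tall, under a grip head (same on all three) 24 mm (x) by 14 mm (y), centred over the blade, from 42 to 80 mm above the foot. Origin: centre of the foot's underside, z up. Starts upright in any of the tray's three places, its x roughly along the tray's x
- spacer_thick: loose plain steel spacer, about 0.16 kg: blade 30 mm (x) by 18 mm thick (y) by 42 mm tall, under a grip head (same on all three) 24 mm (x) by 14 mm (y), centred over the blade, from 42 to 80 mm above the foot. Origin: centre of the foot's underside, z up. Starts upright in any of the tray's three places, its x roughly along the tray's x
- mandrel: bystander: steel ring mandrel lying on the bench, tapered rod 200 mm long, 12 to 24 mm thick, along its x, with a 60 mm square end at its +x; leave alone
- cone: bystander: green glass ring-size cone standing on a round foot of 52 mm, 97 mm tall; origin at the foot; leave alone
- block: bystander: chrome bench block 62 x 62 x 22 mm; origin under its centre; leave alone
- burnisher: bystander: walnut-handled burnisher lying along its x, handle 90 mm to -x, steel tip 85 mm to +x; leave alone

How it is judged:
At the end, for the whole second after the job is handed in: One spacer stands upright (0.08 rad) in the gap, foot within 3 mm of its floor, within 10 mm of the jaw's middle, pushing the jaw back over 0.1 mm; the other two stand upright (0.1 rad) on the tray floor inside its rim; all released and at rest (((z of spacer_thin in the frame of gap_floor between -0.003 and 0.003 m and x of spacer_thin in the frame of gap_floor between -0.01 and 0.01 m and y of spacer_thin in the frame of gap_floor between -0.01 and 0.025 m and angle between spacer_thin's own z axis and vertical below 0.08 rad and z of spacer_mid in the frame of tray between 0.002 and 0.01 m and x of spacer_mid in the frame of tray between -0.055 and 0.055 m and y of spacer_mid in the frame of tray between -0.105 and 0.105 m and angle between each of spacer_mid, spacer_thick's own z axis and vertical below 0.1 rad and z of spacer_thick in the frame of tray between 0.002 and 0.01 m and x of spacer_thick in the frame of tray between -0.055 and 0.055 m and y of spacer_thick in the frame of tray between -0.105 and 0.105 m) or (z of spacer_mid in the frame of gap_floor between -0.003 and 0.003 m and x of spacer_mid in the frame of gap_floor between -0.01 and 0.01 m and y of spacer_mid in the frame of gap_floor between -0.01 and 0.025 m and angle between spacer_mid's own z axis and vertical below 0.08 rad and z of spacer_thin in the frame of tray between 0.002 and 0.01 m and x of spacer_thin in the frame of tray between -0.055 and 0.055 m and y of spacer_thin in the frame of tray between -0.105 and 0.105 m and angle between each of spacer_thin, spacer_thick's own z axis and vertical below 0.1 rad and z of spacer_thick in the frame of tray between 0.002 and 0.01 m and x of spacer_thick in the frame of tray between -0.055 and 0.055 m and y of spacer_thick in the frame of tray between -0.105 and 0.105 m) or (z of spacer_thick in the frame of gap_floor between -0.003 and 0.003 m and x of spacer_thick in the frame of gap_floor between -0.01 and 0.01 m and y of spacer_thick in the frame of gap_floor between -0.01 and 0.025 m and angle between spacer_thick's own z axis and vertical below 0.08 rad and z of spacer_thin in the frame of tray between 0.002 and 0.01 m and x of spacer_thin in the frame of tray between -0.055 and 0.055 m and y of spacer_thin in the frame of tray between -0.105 and 0.105 m and angle between each of spacer_thin, spacer_mid's own z axis and vertical below 0.1 rad and z of spacer_mid in the frame of tray between 0.002 and 0.01 m and x of spacer_mid in the frame of tray between -0.055 and 0.055 m and y of spacer_mid in the frame of tray between -0.105 and 0.105 m)) and value of joint jaw above 0.0001 m and linear speed of each of spacer_thin, spacer_mid, spacer_thick below 0.01 m/s); the robot touches nothing.
It fails at once if a spacer is pressed against the clamp with more than 40 N (contact force between any of spacer_thin, spacer_mid, spacer_thick and clamp above 40 N).
It fails at once if a bystander (mandrel, cone, bench block, burnisher) is moved more than 15 mm (distance of any of mandrel, cone, block, burnisher from where it was at the start of the episode above 0.015 m).
It also fails if it takes over 67 s, if anything falls off the work surface, if the arm or the gripper's body presses on something with over 40 N, if the wrist force passes 120 N, or if a joint passes its speed limit or range.

## Working session

There is one attempt and no reset: what is moved stays moved. The work goes in short steps, Python scripts to look and compute and a tool call to move; the robot and the scene stay as the last step left them, time stands still between calls to the robot, and variables do not carry over. Pictures are saved under pics/ and viewed, and the job is handed in when it is done.

Besides the shell and the picture viewer there is one more tool, called after "Request:" as name(argument=value, ...) on one line, values as JSON. send_rows: Moves the arm, as the interface text tells. Its arguments: {"type":"object","properties":{"rows":{"type":"array","items":{"type":"object","properties":{"twist":{"type":"array","items":{"type":"number"}},"xyz":{"type":"array","items":{"type":"number"}},"gripper":{"type":"number"}}}},"newtons":{"type":"number"}},"required":["rows"]}

```bash
ls; mkdir -p pics
cat > h.py <<'E'
import numpy as np, cv2
from cell import r, viewer
def cam(n,fn=None):
    c=viewer.camera(n)
    if fn: cv2.imwrite('pics/'+fn,c['img'][:,:,::-1])
    return c
E
python3 - <<'E'
from h import *
np.set_printoptions(precision=4,suppress=True)
for n in ['scene','side','wrist']:
    c=cam(n,n+'0.png'); print(n,{k:v for k,v in c.items() if k!='img'})
print(r.get_state())
E
```

```text
pics
scene {'vertical_fov': 42.73532382426045, 'cx': 258.4555558317587, 'cy': 192.3181078124472, 'world_to_cam': array([[ 0.5208,  0.8537, -0.0009, -0.2544],
       [-0.5438,  0.3326,  0.7705,  0.3243],
       [ 0.658 , -0.4008,  0.6375, -1.5146],
       [ 0.    ,  0.    ,  0.    ,  1.    ]])}
side {'vertical_fov': 56.31109702696124, 'cx': 252.4122089955, 'cy': 187.9289918730758, 'world_to_cam': array([[-0.7004, -0.7138, -0.0006,  0.3749],
       [ 0.5526, -0.5428,  0.6325, -0.4162],
       [-0.4518,  0.4426,  0.7746, -0.6281],
       [ 0.    ,  0.    ,  0.    ,  1.    ]])}
wrist {'vertical_fov': 71.11982514500791, 'cx': 252.31273833786122, 'cy': 195.06566361153006, 'world_to_cam': array([[ 0.4402, -0.8979, -0.003 , -0.6481],
       [ 0.8649,  0.425 , -0.267 ,  0.0351],
       [ 0.241 ,  0.1149,  0.9637, -0.3781],
       [ 0.    ,  0.    ,  0.    ,  1.    ]])}
{'time': 0.15, 'joints': array([ 1.0895,  0.6157, -0.0126,  1.4245,  0.0081,  1.1034, -0.0404]), 'dq': array([ 0.0009, -0.003 ,  0.0005, -0.0025, -0.0008, -0.0009,  0.0009]), 'effort': array([  0.0006, -46.9659,   0.2594, -17.1252,   0.01  ,   0.0071,
        -0.    ]), 'position': array([ 0.2853, -0.5834,  0.2524]), 'eef_rot': array([[-0.0009,  0.4393, -0.8983],
       [ 0.0018, -0.8983, -0.4393],
       [-1.    , -0.002 ,  0.    ]]), 'contact_force': array([0.2307, 0.1797, 0.2807]), 'torque': array([-0.0497, -0.016 ,  0.0338]), 'grip_width': 1.001326252500177}
```

View pics/scene0.png

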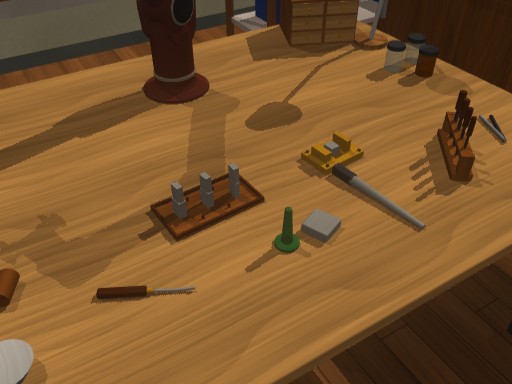

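View pics/side0.png

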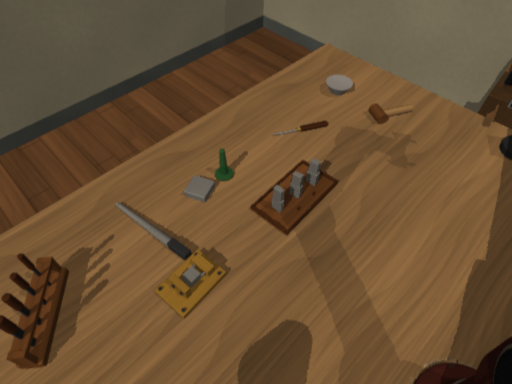

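View pics/wrist0.png

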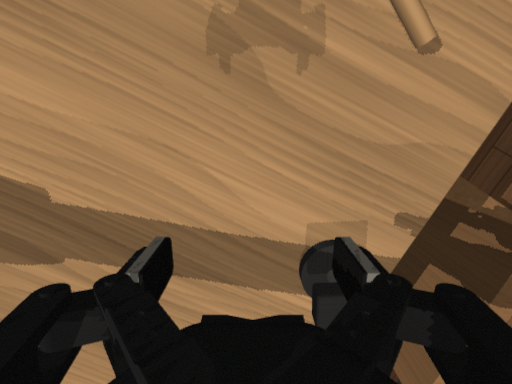

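The scene picture shows the tray at about (207,205) with three spacers, the clamp at (333,153), with the mandrel's dark end close by at (345,173). Side view: tray at (295,195), clamp at (192,280). Now zoom and locate.

```bash
cat >> h.py <<'E'
def f(c): return c['img'].shape[0]/2/np.tan(np.radians(c['vertical_fov'])/2)
def ray(c,u,v):
    F=f(c);d=np.array([(u-c['cx'])/F,-(v-c['cy'])/F,-1.]);M=c['world_to_cam'];R=M[:3,:3]
    return -R.T@M[:3,3], R.T@d/np.linalg.norm(d)
def onz(c,u,v,z):
    o,d=ray(c,u,v); return o+d*(z-o[2])/d[2]
def proj(c,p):
    q=c['world_to_cam'][:3,:3]@np.array(p)+c['world_to_cam'][:3,3];F=f(c)
    return np.array([c['cx']+F*q[0]/-q[2],c['cy']-F*q[1]/-q[2]])
def tri(*obs):
    A=np.zeros((3,3));b=np.zeros(3);L=[]
    for c,u,v in obs:
        o,d=ray(c,u,v);P=np.eye(3)-np.outer(d,d);A+=P;b+=P@o;L.append((o,P))
    x=np.linalg.solve(A,b); return x,[1e3*np.linalg.norm(P@(x-o)) for o,P in L]
def crop(c,u0,v0,u1,v1,k,fn):
    cv2.imwrite('pics/'+fn,cv2.resize(c['img'][v0:v1,u0:u1,::-1],None,fx=k,fy=k,interpolation=cv2.INTER_CUBIC))
E
python3 - <<'E'
from h import *
import pickle
s=cam('scene');d=cam('side');pickle.dump((s,d),open('c0.pkl','wb'))
crop(s,140,120,380,260,3.2,'s1.png');crop(d,150,150,350,320,3.5,'d1.png')
E
```

```text
(no output)
```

View pics/s1.png

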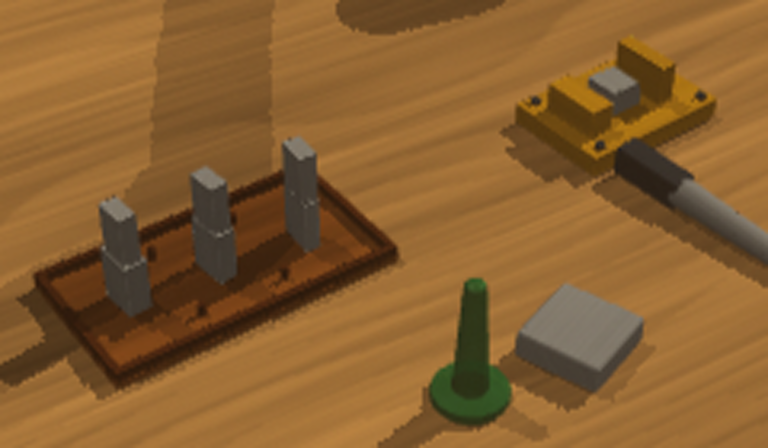

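View pics/d1.png

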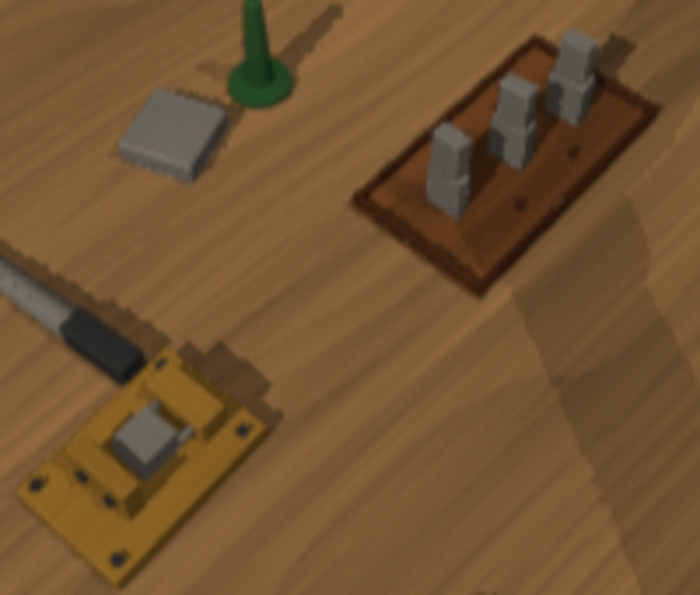

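Run:
```python
from h import *
import pickle
np.set_printoptions(precision=4,suppress=True)
s,d=pickle.load(open('c0.pkl','rb'))
S=lambda u,v:(s,140+u/3.2,120+v/3.2); D=lambda u,v:(d,150+u/3.5,150+v/3.5)
for n,a,b in [('L thick',(118,208),(577,42)),('M',(209,177),(518,85)),('R thin',(298,147),(452,135))]:
    print(n,tri(S(*a),D(*b)))
print('tray');
for p in [(37,278),(118,382),(397,252),(315,172)]: print(onz(*S(*p),.014))
print('side')
for p in [(352,198),(478,295),(660,107),(535,38)]: print(onz(*D(*p),.014))
print('clamp base scene');
for p in [(515,107),(598,162),(716,98)]: print(onz(*S(*p),.018))
print('side')
for p in [(18,490),(118,585),(270,428),(170,350)]: print(onz(*D(*p),.018))
print('jaw top',tri(S(612,77),D(147,438)))
```

```text
L thick (array([ 0.5465, -0.2324,  0.0849]), [np.float64(0.7322509727994793), np.float64(0.7322509727995661)])
M (array([ 0.5488, -0.1689,  0.0862]), [np.float64(1.2479898116504862), np.float64(1.2479898116505077)])
R thin (array([ 0.5505, -0.1028,  0.086 ]), [np.float64(1.0240670396691214), np.float64(1.0240670396691554)])
tray
[ 0.5029 -0.28    0.014 ]
[ 0.6225 -0.2739  0.014 ]
[ 0.6069 -0.0578  0.014 ]
[ 0.4985 -0.0612  0.014 ]
side
[ 0.5977 -0.0547  0.014 ]
[ 0.4784 -0.0588  0.014 ]
[ 0.4937 -0.2843  0.014 ]
[ 0.6087 -0.2715  0.014 ]
clamp base scene
[0.5119 0.1084 0.018 ]
[0.6012 0.1199 0.018 ]
[0.5833 0.2484 0.018 ]
side
[0.5804 0.2471 0.018 ]
[0.4913 0.2391 0.018 ]
[0.5031 0.1099 0.018 ]
[0.5908 0.1197 0.018 ]
jaw top (array([0.5425, 0.1748, 0.0399]), [np.float64(0.967661262943809), np.float64(0.9676612629436602)])
```

Run:
```python
from h import *
np.set_printoptions(precision=4,suppress=True)
c=cam('wrist');s=r.get_state();M=c['world_to_cam'];R=M[:3,:3];o=-R.T@M[:3,3]
print('cam in tool',s['eef_rot'].T@(o-s['position']),'view dir in tool',s['eef_rot'].T@(R.T@[0,0,-1]),'world',R.T@[0,0,-1])
```

```text
cam in tool [-0.1194 -0.0005 -0.0678] view dir in tool [ 0.9637 -0.0007  0.267 ] world [-0.2405 -0.1159 -0.9637]
```

```bash
cat >> h.py <<'E'
from scipy.spatial.transform import Rotation as Ro
def plan(P,yaw,n):
    "rows to TCP P, tool down with tool y at yaw deg (world)"
    s=r.get_state();R=s['eef_rot'];p=s['position']
    a=np.radians(yaw);y=np.array([np.cos(a),np.sin(a),0]);x=np.array([0,0,-1.]);T=np.c_[x,y,np.cross(x,y)]
    tw=Ro.from_matrix(R.T@T).as_rotvec()
    for i in range(n):
        Ri=R@Ro.from_rotvec(tw*i/n).as_matrix()
        print((np.degrees(tw)/n).round(2).tolist(),(Ri.T@((np.array(P)-p)/n)).round(4).tolist())
E
python3 - <<'E'
from h import *
plan([.57,-.17,.26],-90,9)
E
```

```text
[2.9, 0.0, 0.01] [-0.0008, -0.0274, -0.0486]
[2.9, 0.0, 0.01] [-0.0008, -0.0298, -0.0471]
[2.9, 0.0, 0.01] [-0.0008, -0.0322, -0.0456]
[2.9, 0.0, 0.01] [-0.0008, -0.0344, -0.0439]
[2.9, 0.0, 0.01] [-0.0008, -0.0366, -0.0421]
[2.9, 0.0, 0.01] [-0.0008, -0.0387, -0.0402]
[2.9, 0.0, 0.01] [-0.0008, -0.0407, -0.0382]
[2.9, 0.0, 0.01] [-0.0008, -0.0425, -0.0361]
[2.9, 0.0, 0.01] [-0.0008, -0.0443, -0.0339]
```

Request:
send_rows(rows=[{"twist": [3,0,0],"xyz": [-0.001,-0.028,-0.049],"gripper": 0.5},{"twist": [3,0,0],"xyz": [-0.001,-0.03,-0.047],"gripper": 0.5},{"twist": [3,0,0],"xyz": [-0.001,-0.032,-0.046],"gripper": 0.5},{"twist": [3,0,0],"xyz": [-0.001,-0.035,-0.044],"gripper": 0.5},{"twist": [3,0,0],"xyz": [-0.001,-0.037,-0.042],"gripper": 0.5},{"twist": [3,0,0],"xyz": [-0.001,-0.039,-0.04],"gripper": 0.5},{"twist": [3,0,0],"xyz": [-0.001,-0.041,-0.038],"gripper": 0.5},{"twist": [3,0,0],"xyz": [-0.001,-0.043,-0.036],"gripper": 0.5},{"twist": [3,0,0],"xyz": [-0.001,-0.044,-0.034],"gripper": 0.5}])

```text
time: 1.42
position: [0.5823, -0.1675, 0.2606]
eef_rot: [[-0.0, -0.046, -0.999], [-0.004, -0.999, 0.046], [-1.0, 0.004, 0.0]]
contact_force: [0.7, 0.5, 0.2]
grip_width: 0.499
```

Run:
```python
from h import *
import pickle
c=cam('wrist','w1.png');pickle.dump(c,open('w1.pkl','wb'))
s=r.get_state();print(s['time'],s['position'],s['eef_rot'].round(3),s['joints'].round(2))
```

```text
1.475 [ 0.58818271 -0.15602841  0.2603854 ] [[ 0.006 -0.033 -0.999]
 [ 0.005 -0.999  0.033]
 [-1.    -0.005 -0.005]] [ 0.18  0.54  0.07  1.55 -0.05  1.05 -1.34]
```

View pics/w1.png

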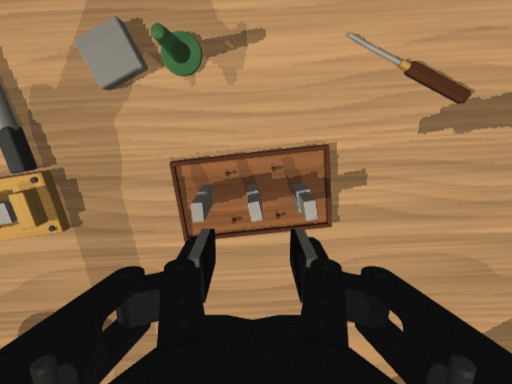

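The wrist picture shows the tray (170–330, 145–240) with spacer heads at (200,212), (256,213), (306,212), and the clamp's edge at left (0–65, 175–240). Going over the clamp for a view from straight above.

Run:
```python
from h import *
plan([.57,.18,.22],-85,7)
```

```text
[-0.98, -0.05, 0.04] [0.006, -0.0479, 0.0042]
[-0.98, -0.05, 0.04] [0.006, -0.0479, 0.0034]
[-0.98, -0.05, 0.04] [0.0059, -0.048, 0.0025]
[-0.98, -0.05, 0.04] [0.0059, -0.048, 0.0017]
[-0.98, -0.05, 0.04] [0.0059, -0.0481, 0.0009]
[-0.98, -0.05, 0.04] [0.0058, -0.0481, 0.0001]
[-0.98, -0.05, 0.04] [0.0058, -0.0481, -0.0008]
```

Request:
send_rows(rows=[{"twist": [-1,0,0],"xyz": [0.006,-0.048,0.004],"gripper": 0.5},{"twist": [-1,0,0],"xyz": [0.006,-0.048,0.003],"gripper": 0.5},{"twist": [-1,0,0],"xyz": [0.006,-0.048,0.002],"gripper": 0.5},{"twist": [-1,0,0],"xyz": [0.006,-0.048,0.002],"gripper": 0.5},{"twist": [-1,0,0],"xyz": [0.006,-0.048,0.001],"gripper": 0.5},{"twist": [-1,0,0],"xyz": [0.006,-0.048,0],"gripper": 0.5},{"twist": [-1,0,0],"xyz": [0.006,-0.044,0],"gripper": 0.5},{"twist": [0,0,0],"xyz": [0,0,0],"gripper": 0.5},{"twist": [0,0,0],"xyz": [0,0,0],"gripper": 0.5}])

```text
time: 2.6
position: [0.5695, 0.1876, 0.2175]
eef_rot: [[0.008, 0.1, -0.995], [0.005, -0.995, -0.1], [-1.0, -0.004, -0.008]]
contact_force: [0.5, -0.6, -0.1]
grip_width: 0.501
```

Run:
```python
from h import *
import pickle
c=cam('wrist','w2.png');pickle.dump(c,open('w2.pkl','wb'))
crop(c,150,80,370,245,3.4,'w2c.png')
s=r.get_state();print(s['time'],s['position'],s['eef_rot'].round(3),s['contact_force'])
```

```text
2.65 [0.56930314 0.18817471 0.21749343] [[ 0.008  0.1   -0.995]
 [ 0.006 -0.995 -0.1  ]
 [-1.    -0.005 -0.008]] [0.34348002 0.62907733 0.35068844]
```

View pics/w2.png

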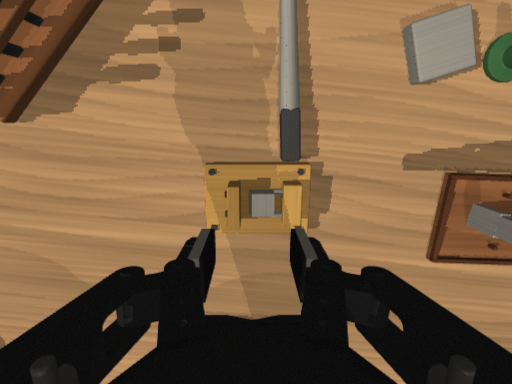

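View pics/w2c.png

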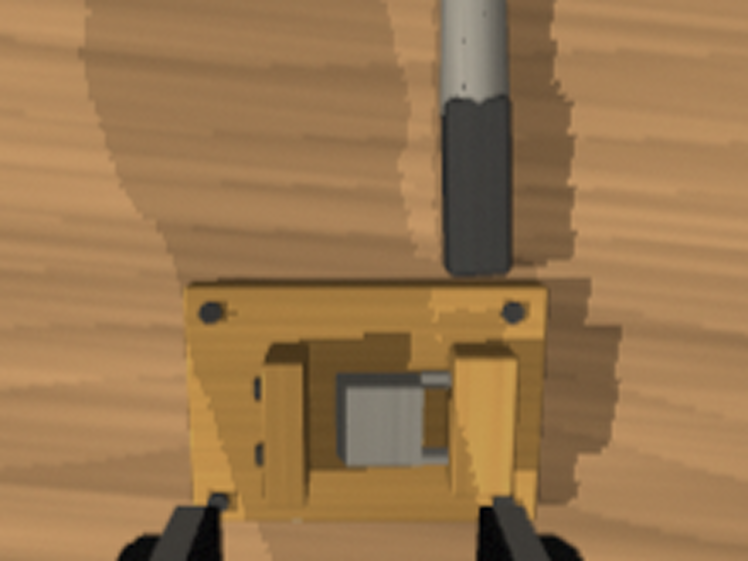

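The clamp is seen from above: fence at left (crop 265–305, world +y), grey jaw (346–422) on rods running to the spring housing at right. I measure it, then take a closer look.

Run:
```python
from h import *
import pickle
np.set_printoptions(precision=4,suppress=True)
c=pickle.load(open('w2.pkl','rb'))
W=lambda u,v:(c,150+u/3.4,80+v/3.4)
for n,u,v,z in [('fence t R far',305,362,.052),('fence R near',305,508,.052),('fence L',265,362,.052),('fence L near',265,500,.052),('jawtop L far',346,384,.04),('jawtop L near',346,466,.04),('slope foot far',336,374,.029),('jaw R',422,384,.04),('base TL',187,285,.018),('TR',547,285,.018),('BR',537,520,.018),('BL',195,520,.018)]:
    print(n,onz(*W(u,v),z))
crop(c,210,150,320,245,7,'w2d.png')
```

```text
fence t R far [0.5677 0.2025 0.052 ]
fence R near [0.5176 0.198  0.052 ]
fence L [0.5664 0.2152 0.052 ]
fence L near [0.5191 0.2116 0.052 ]
jawtop L far [0.5587 0.1884 0.04  ]
jawtop L near [0.5296 0.1855 0.04  ]
slope foot far [0.559 0.192 0.029]
jaw R [0.5613 0.1629 0.04  ]
base TL [0.583  0.2472 0.018 ]
TR [0.5959 0.1214 0.018 ]
BR [0.5077 0.1112 0.018 ]
BL [0.4945 0.2393 0.018 ]
```

View pics/w2d.png

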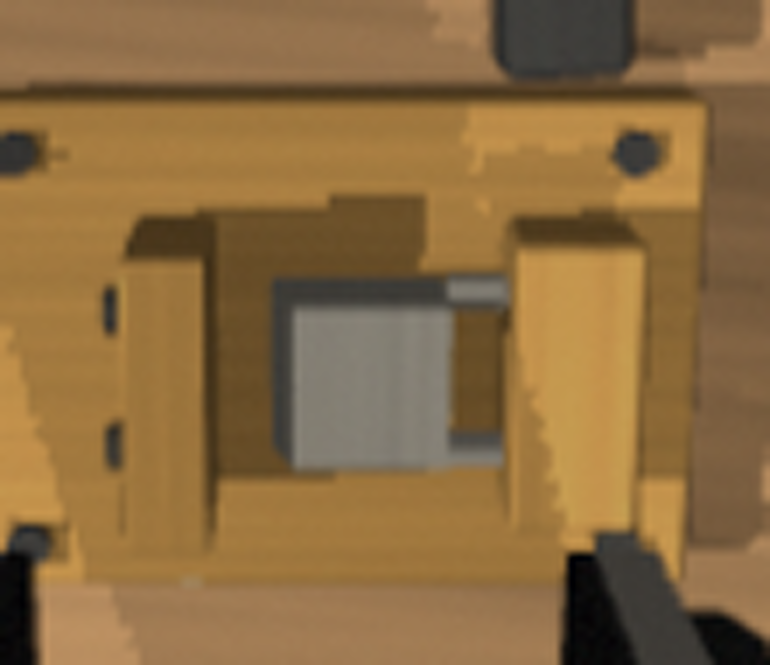

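Run:
```python
from h import *
import pickle
np.set_printoptions(precision=4,suppress=True)
c=pickle.load(open('w2.pkl','rb'))
W=lambda u,v:(c,210+u/7,150+v/7)
a=np.radians(5.4);n=np.array([-np.sin(a),np.cos(a)]);t=np.array([np.cos(a),np.sin(a)])
for nm,u,v,z in [('fence t R far',206,258,.052),('fence R near',208,548,.052),('fence L',122,258,.052),('fence foot',218,350,.018),('jawtop L far',293,308,.04),('jawtop L near',294,468,.04),('slope foot far',275,285,.029),('slopefoot near',275,440,.029),('base TL',187/3.4*7-420,100,.018),('TR',707,100,.018),('BR',683,583,.018)]:
    p=onz(*W(u,v),z)[:2];print(nm,p,'along',t@p,'across',n@p)
```

```text
fence t R far [0.5672 0.2027] along 0.5837909712527427 across 0.1484384115973977
fence R near [0.519  0.1981] along 0.5353250515524396 across 0.14838651160261365
fence L [0.5659 0.2158] along 0.5836882709276648 across 0.16155209928118314
fence foot [0.5426 0.2001] along 0.5590579670276539 across 0.14818044719990586
jawtop L far [0.5574 0.1882] along 0.5726596740040254 across 0.13486335270084188
jawtop L near [0.5299 0.1852] along 0.5449338239023683 across 0.13451975343185463
slope foot far [0.5582 0.1914] along 0.57375593747774 across 0.13798336410895018
slopefoot near [0.5307 0.1887] along 0.5461046174752404 across 0.1378764154094204
base TL [0.5825 0.2472] along 0.6031689515088714 across 0.19124932778178835
TR [0.5954 0.1211] along 0.6041125422820853 across 0.06456292674048074
BR [0.5072 0.1115] along 0.5154154686142514 across 0.06332614541923287
```

The gap measures about 10 mm (fence face to jaw face), clamp yaw ≈5.4°, which points to the thin spacer (scene right, world y≈-0.10). Next: over the thin spacer.

Run:
```python
from h import *
plan([.555,-.103,.20],-90,6)
```

```text
[0.96, -0.07, 0.05] [0.0026, 0.0481, 0.0073]
[0.96, -0.07, 0.05] [0.0027, 0.0482, 0.0064]
[0.96, -0.07, 0.05] [0.0027, 0.0483, 0.0056]
[0.96, -0.07, 0.05] [0.0028, 0.0484, 0.0048]
[0.96, -0.07, 0.05] [0.0028, 0.0484, 0.004]
[0.96, -0.07, 0.05] [0.0029, 0.0485, 0.0032]
```

Request:
send_rows(rows=[{"twist": [1,0,0],"xyz": [0.003,0.048,0.007],"gripper": 0.5},{"twist": [1,0,0],"xyz": [0.003,0.048,0.006],"gripper": 0.5},{"twist": [1,0,0],"xyz": [0.003,0.048,0.006],"gripper": 0.5},{"twist": [1,0,0],"xyz": [0.003,0.048,0.005],"gripper": 0.5},{"twist": [1,0,0],"xyz": [0.003,0.048,0.004],"gripper": 0.5},{"twist": [1,0,0],"xyz": [0.003,0.044,0.003],"gripper": 0.5},{"twist": [0,0,0],"xyz": [0,0,0],"gripper": 0.5},{"twist": [0,0,0],"xyz": [0,0,0],"gripper": 0.5}])

```text
time: 3.65
position: [0.5524, -0.1195, 0.1995]
eef_rot: [[0.013, -0.028, -1.0], [0.0, -1.0, 0.028], [-1.0, -0.001, -0.013]]
contact_force: [-0.4, 1.1, -0.0]
grip_width: 0.502
```

Run:
```python
from h import *
import pickle
c=cam('wrist','w3.png');pickle.dump(c,open('w3.pkl','wb'))
crop(c,190,130,420,260,3.4,'w3c.png')
s=r.get_state();print(s['time'],s['position'],s['eef_rot'].round(3),s['contact_force'])
```

```text
3.7 [ 0.55226884 -0.12008081  0.1994734 ] [[ 0.013 -0.028 -1.   ]
 [-0.001 -1.     0.028]
 [-1.     0.    -0.013]] [-0.97448264 -1.48770486 -0.42333674]
```

View pics/w3.png

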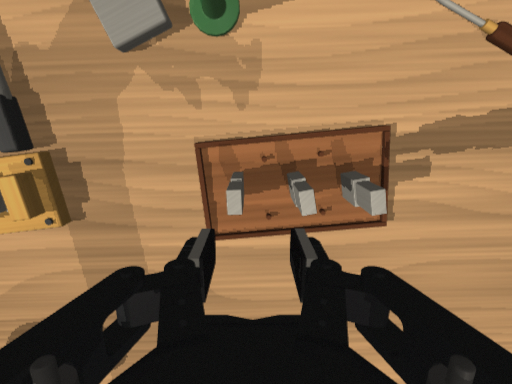

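View pics/w3c.png

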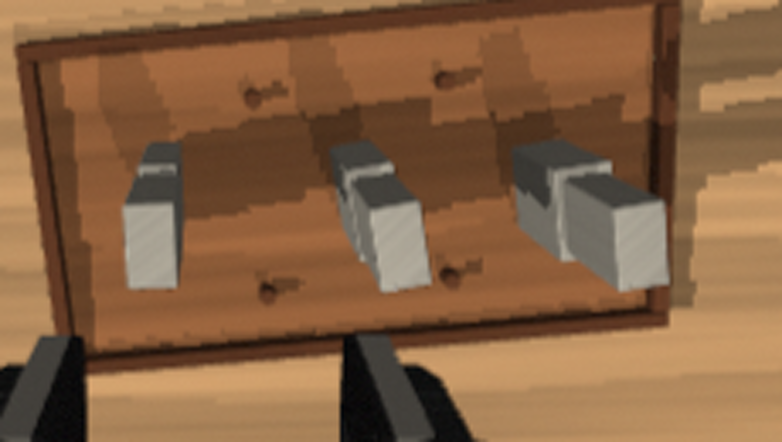

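Left spacer (head top crop 124–178, 200–290) has a blade no wider than its head: thin; the right one is clearly thick, the middle one mid.

Run:
```python
from h import *
import pickle
np.set_printoptions(precision=4,suppress=True)
c=pickle.load(open('w3.pkl','rb'));s,d=pickle.load(open('c0.pkl','rb'))
W=lambda u,v:(c,190+u/3.4,130+v/3.4)
S=lambda u,v:(s,140+u/3.2,120+v/3.2); D=lambda u,v:(d,150+u/3.5,150+v/3.5)
for k,(q,a,b) in {'thin':([(124,205),(173,200),(178,288),(127,290)],(298,147),(452,135)),'mid':([(370,207),(415,200),(430,282),(383,291)],(209,177),(518,85)),'thick':([(610,205),(664,197),(667,280),(618,290)],(118,208),(577,42))}.items():
    m=np.mean(q,0);print(k,tri(W(*m),S(*a),D(*b)))
    p=[onz(*W(*x),.086)[:2] for x in q];print(np.mean(p,0),'yaw',[np.degrees(np.arctan2(*(e)[::-1])) for e in (p[0]-p[3],p[1]-p[2])],'w',np.linalg.norm(p[1]-p[0]),np.linalg.norm(p[2]-p[1]))
```

```text
thin (array([ 0.5505, -0.1027,  0.086 ]), [np.float64(0.29818765923192), np.float64(0.8926241800303539), np.float64(1.162648128904118)])
[ 0.5504 -0.1024] yaw [np.float64(-0.9986520067387052), np.float64(0.9844352584800568)] w 0.013005812287620834 0.024447286084193616
mid (array([ 0.5488, -0.1689,  0.0861]), [np.float64(0.21566698366701115), np.float64(1.141733199239543), np.float64(1.3546881716191952)])
[ 0.5488 -0.1688] yaw [np.float64(9.4332722220449), np.float64(11.63603387610623)] w 0.011908096464448237 0.023322935460033375
thick (array([ 0.547 , -0.2328,  0.085 ]), [np.float64(0.6473466399782423), np.float64(0.8336867023978732), np.float64(0.8884919683824289)])
[ 0.5477 -0.2327] yaw [np.float64(9.869705613917027), np.float64(7.584555310092186)] w 0.014111127872367813 0.023237705123277413
```

Run:
```python
from h import *
plan([.5504,-.1025,.165],-90,2)
```

```text
[-0.82, -0.38, -0.02] [0.0172, -0.0088, 0.0014]
[-0.82, -0.38, -0.02] [0.0172, -0.0088, 0.0012]
```

Request:
send_rows(rows=[{"twist": [-0.8,-0.4,0],"xyz": [0.017,-0.009,0.001],"gripper": 0.5},{"twist": [-0.8,-0.4,0],"xyz": [0.017,-0.009,0.001],"gripper": 0.5},{"twist": [0,0,0],"xyz": [0,0,0],"gripper": 0.5},{"twist": [0,0,0],"xyz": [0,0,0],"gripper": 0.5}])

```text
time: 4.2
position: [0.5508, -0.0959, 0.1621]
eef_rot: [[-0.004, 0.009, -1.0], [0.002, -1.0, -0.009], [-1.0, -0.002, 0.004]]
contact_force: [0.5, 0.2, 0.7]
grip_width: 0.497
```

Run:
```python
from h import *
s=r.get_state();print(s['position'],s['eef_rot'].round(4))
plan([.5504,-.1025,.074],-90,3)
```

```text
[ 0.55084309 -0.09591691  0.16213888] [[-0.0036  0.009  -1.    ]
 [ 0.0021 -1.     -0.009 ]
 [-1.     -0.0022  0.0036]]
[0.17, 0.07, 0.04] [0.0294, 0.0023, 0.0001]
[0.17, 0.07, 0.04] [0.0294, 0.0022, 0.0001]
[0.17, 0.07, 0.04] [0.0294, 0.0022, 0.0001]
```

Request:
send_rows(rows=[{"twist": [0,0,0],"xyz": [0.01,0.006,0],"gripper": 0.5},{"twist": [0,0,0],"xyz": [0.025,0,0],"gripper": 0.5},{"twist": [0,0,0],"xyz": [0.02,0,0],"gripper": 0.5},{"twist": [0,0,0],"xyz": [0,0,0],"gripper": 0.5},{"twist": [0,0,0],"xyz": [0,0,0],"gripper": 0.5}])

```text
time: 4.82
position: [0.552, -0.1054, 0.1061]
eef_rot: [[0.0, 0.006, -1.0], [-0.001, -1.0, -0.006], [-1.0, 0.001, -0.0]]
contact_force: [0.2, 0.2, -0.1]
grip_width: 0.5
```

Run:
```python
from h import *
s=r.get_state();print(s['position'],s['eef_rot'].round(4))
plan([.5504,-.1025,.074],-90,1)
```

```text
[ 0.55200652 -0.10539322  0.10611308] [[ 4.0e-04  6.1e-03 -1.0e+00]
 [-7.0e-04 -1.0e+00 -6.1e-03]
 [-1.0e+00  7.0e-04 -4.0e-04]]
[0.35, -0.02, -0.04] [0.0321, -0.0029, 0.0016]
```

Request:
send_rows(rows=[{"twist": [0,0,0],"xyz": [0.012,-0.002,0.001],"gripper": 0.5},{"twist": [0,0,0],"xyz": [0.012,-0.001,0],"gripper": 0.5},{"twist": [0,0,0],"xyz": [0.006,0,0],"gripper": 0.5},{"twist": [0,0,0],"xyz": [0,0,0],"gripper": 0.5}])

```text
time: 5.32
position: [0.5518, -0.1024, 0.0753]
eef_rot: [[0.003, 0.006, -1.0], [-0.001, -1.0, -0.006], [-1.0, 0.001, -0.003]]
contact_force: [0.2, 0.2, 0.1]
grip_width: 0.5
```

Run:
```python
from h import *
s=r.get_state();print(s['position'],s['eef_rot'].round(4))
plan([.5504,-.1025,.074],-90,1)
c=cam('wrist','w4.png')
```

```text
[ 0.55177593 -0.102433    0.07533053] [[ 0.0029  0.0061 -1.    ]
 [-0.0011 -1.     -0.0061]
 [-1.      0.0011 -0.0029]]
[0.35, -0.17, -0.06] [0.0013, 0.0001, 0.0014]
```

View pics/w4.png

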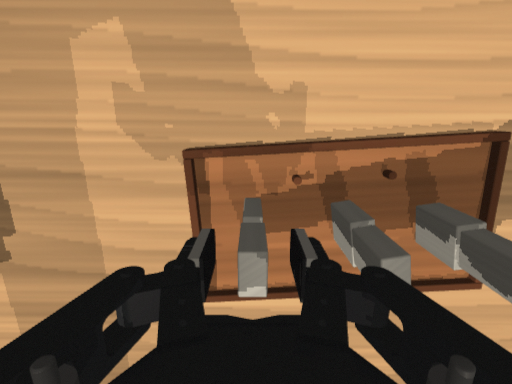

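The head at (253,260) is centred between the fingers. Closing.

Request:
send_rows(newtons=60, rows=[{"twist": [0,0,0],"xyz": [0.001,0,0.001],"gripper": 0.1},{"twist": [0,0,0],"xyz": [0,0,0],"gripper": 0.1},{"twist": [0,0,0],"xyz": [0,0,0],"gripper": 0.1},{"twist": [0,0,0],"xyz": [0,0,0],"gripper": 0.1},{"twist": [0,0,0],"xyz": [0,0,0],"gripper": 0.1}])

```text
time: 6.0
position: [0.551, -0.1025, 0.0749]
eef_rot: [[0.004, 0.006, -1.0], [-0.001, -1.0, -0.006], [-1.0, 0.001, -0.004]]
contact_force: [0.0, -0.0, -1.1]
grip_width: 0.152
```

Run:
```python
from h import *
s=r.get_state();print(s['position'],s['eef_rot'].round(4),s['grip_width'],s['contact_force'])
a=np.radians(5.4);n=np.array([-np.sin(a),np.cos(a)]);t=np.array([np.cos(a),np.sin(a)])
P=t*.5595+n*.1414;print('gap target',P)
plan([*P,.16],-84.6,6)
```

```text
[ 0.55098219 -0.10250152  0.07492591] [[ 0.004   0.006  -1.    ]
 [-0.0012 -1.     -0.006 ]
 [-1.      0.0012 -0.004 ]] 0.15216636917229792 [ 0.00495479 -0.0481782  -1.09829709]
gap target [0.54371    0.19342606]
[-0.84, -0.04, -0.01] [-0.0142, -0.0493, 0.0009]
[-0.84, -0.04, -0.01] [-0.0142, -0.0493, 0.0001]
[-0.84, -0.04, -0.01] [-0.0142, -0.0493, -0.0006]
[-0.84, -0.04, -0.01] [-0.0142, -0.0493, -0.0013]
[-0.84, -0.04, -0.01] [-0.0142, -0.0493, -0.002]
[-0.84, -0.04, -0.01] [-0.0142, -0.0493, -0.0027]
```

Request:
send_rows(rows=[{"twist": [0,0,0],"xyz": [-0.02,0,0],"gripper": 0.1},{"twist": [0,0,0],"xyz": [-0.04,0,0],"gripper": 0.1},{"twist": [0,0,0],"xyz": [-0.02,-0.03,0],"gripper": 0.1},{"twist": [-1,0,0],"xyz": [0,-0.05,0],"gripper": 0.1},{"twist": [-1,0,0],"xyz": [0,-0.05,0],"gripper": 0.1},{"twist": [-1,0,0],"xyz": [0,-0.05,-0.001],"gripper": 0.1},{"twist": [-1,0,0],"xyz": [0,-0.05,-0.002],"gripper": 0.1},{"twist": [-1,0,0],"xyz": [0,-0.03,-0.002],"gripper": 0.1},{"twist": [0,0,0],"xyz": [0,-0.01,0],"gripper": 0.1},{"twist": [0,0,0],"xyz": [0,0,0],"gripper": 0.1},{"twist": [0,0,0],"xyz": [0,0,0],"gripper": 0.1}])

```text
time: 7.38
position: [0.5462, 0.1706, 0.1558]
eef_rot: [[0.003, 0.088, -0.996], [-0.004, -0.996, -0.088], [-1.0, 0.005, -0.003]]
contact_force: [0.2, -0.7, -1.8]
grip_width: 0.153
```

Run:
```python
from h import *
s=r.get_state();print(s['position'],s['eef_rot'].round(4),s['grip_width'],s['contact_force'])
plan([.5437,.1934,.145],-84.6,2)
```

```text
[0.54620609 0.17064    0.15578086] [[ 0.0032  0.0875 -0.9962]
 [-0.0043 -0.9962 -0.0875]
 [-1.      0.0045 -0.0028]] 0.1525171761818291 [ 0.23057243 -0.71039249 -1.84486031]
[-0.19, -0.08, -0.13] [0.0053, -0.0115, 0.0003]
[-0.19, -0.08, -0.13] [0.0054, -0.0115, 0.0002]
```

Request:
send_rows(rows=[{"twist": [-0.3,-0.2,-0.3],"xyz": [0.004,-0.01,0],"gripper": 0.1},{"twist": [0,0,0],"xyz": [0.005,-0.008,0.001],"gripper": 0.1},{"twist": [0,0,0],"xyz": [0,-0.001,0],"gripper": 0.1},{"twist": [0,0,0],"xyz": [0,0,0],"gripper": 0.1}])

```text
time: 7.88
position: [0.5439, 0.187, 0.1459]
eef_rot: [[-0.001, 0.087, -0.996], [-0.001, -0.996, -0.087], [-1.0, 0.001, 0.002]]
contact_force: [-0.9, 0.7, -1.9]
grip_width: 0.152
```

Run:
```python
from h import *
s=r.get_state();print(s['position'],s['eef_rot'].round(4),s['grip_width'],s['contact_force'])
plan([.5437,.1934,.13],-84.6,1)
d=cam('side');crop(d,130,180,290,310,4.5,'d5.png')
c=cam('wrist','w5.png')
```

```text
[0.5439053  0.18696585 0.1458705 ] [[-1.500e-03  8.750e-02 -9.962e-01]
 [-9.000e-04 -9.962e-01 -8.750e-02]
 [-1.000e+00  8.000e-04  1.500e-03]] 0.15244937662838645 [-0.91742731  0.65127388 -1.9098756 ]
[-0.38, 0.09, -0.05] [0.0159, -0.0064, -0.0004]
```

View pics/d5.png

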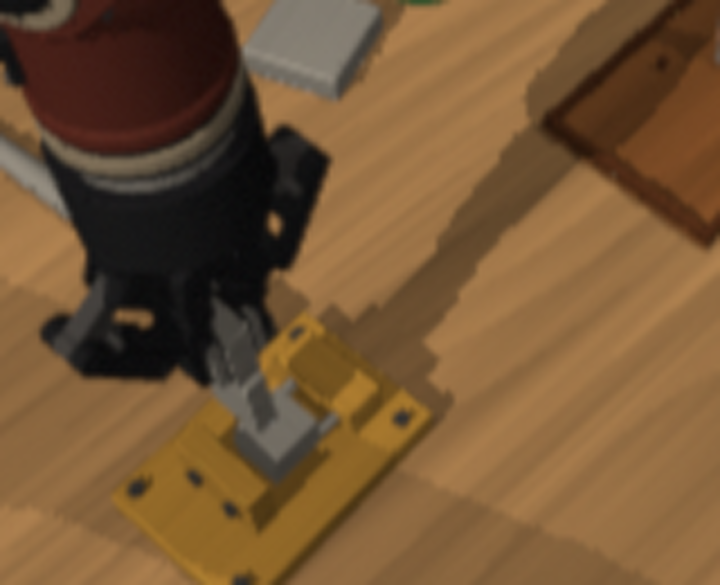

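View pics/w5.png

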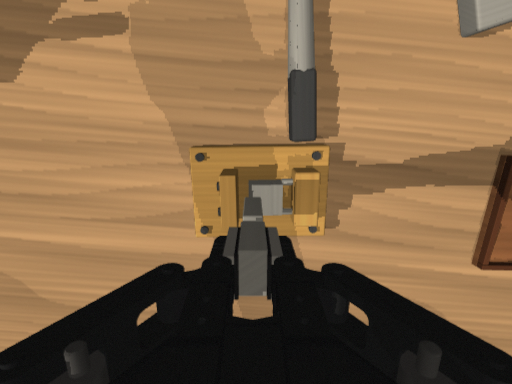

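Request:
send_rows(rows=[{"twist": [-0.4,0,0],"xyz": [0.014,-0.002,0],"gripper": 0.1},{"twist": [0,0,0],"xyz": [0.01,-0.002,0],"gripper": 0.1},{"twist": [0,0,0],"xyz": [0.004,0,0],"gripper": 0.1},{"twist": [0,0,0],"xyz": [0,0,0],"gripper": 0.1}])

```text
time: 8.48
position: [0.5432, 0.1907, 0.1154]
eef_rot: [[-0.003, 0.094, -0.996], [-0.002, -0.996, -0.094], [-1.0, 0.001, 0.003]]
contact_force: [-0.5, -0.6, -2.4]
grip_width: 0.158
```

```bash
cat >> h.py <<'E'
def st():
    s=r.get_state();a=np.radians(5.4);n=np.array([-np.sin(a),np.cos(a)]);t=np.array([np.cos(a),np.sin(a)])
    R=s['eef_rot'];p=s['position']
    print('t',s['time'],'p',p.round(4),'along',(t@p[:2]).round(4),'across',(n@p[:2]).round(4),'F',s['contact_force'].round(1),'grip',round(s['grip_width'],3),'tilt tx',R[:,0].round(4),'yaw',np.degrees(np.arctan2(R[1,1],R[0,1])).round(2))
E
python3 -c "
from h import *
st()"
```

```text
t 8.475 p [0.5432 0.1907 0.1154] along 0.5587 across 0.1388 F [-0.5 -0.6 -2.4] grip 0.158 tilt tx [-0.0025 -0.0015 -1.    ] yaw -84.58
```

Request:
send_rows(rows=[{"twist": [0,0,0],"xyz": [0,-0.002,0],"gripper": 0.1},{"twist": [0,0,0],"xyz": [0,-0.001,0],"gripper": 0.1}])

```text
time: 8.72
position: [0.5432, 0.1939, 0.1157]
eef_rot: [[-0.002, 0.094, -0.996], [-0.001, -0.996, -0.094], [-1.0, 0.001, 0.002]]
contact_force: [-1.3, -0.6, -2.4]
grip_width: 0.153
```

Request:
send_rows(rows=[{"twist": [0,0,0],"xyz": [0,-0.001,0],"gripper": 0.1},{"twist": [0,0,0],"xyz": [0,0,0],"gripper": 0.1}])

```text
time: 8.98
position: [0.5433, 0.1944, 0.116]
eef_rot: [[-0.001, 0.094, -0.996], [-0.002, -0.996, -0.094], [-1.0, 0.002, 0.001]]
contact_force: [0.5, -0.3, -1.2]
grip_width: 0.155
```

```bash
python3 -c "
from h import *
st()"
```

```text
t 8.975 p [0.5433 0.1944 0.116 ] along 0.5592 across 0.1424 F [ 0.5 -0.3 -1.2] grip 0.155 tilt tx [-0.0012 -0.0021 -1.    ] yaw -84.6
```

Request:
send_rows(rows=[{"twist": [0,0,0],"xyz": [0,-0.001,0],"gripper": 0.1},{"twist": [0,0,0],"xyz": [0,0,0],"gripper": 0.1}])

```text
time: 9.22
position: [0.5433, 0.1945, 0.1161]
eef_rot: [[-0.001, 0.094, -0.996], [-0.003, -0.996, -0.094], [-1.0, 0.003, 0.001]]
contact_force: [0.3, 0.1, -2.3]
grip_width: 0.152
```

Request:
send_rows(rows=[{"twist": [0,0,0],"xyz": [0,-0.001,0],"gripper": 0.1},{"twist": [0,0,0],"xyz": [0,0,0],"gripper": 0.1}])

```text
time: 9.48
position: [0.5433, 0.1947, 0.1161]
eef_rot: [[-0.001, 0.093, -0.996], [-0.005, -0.996, -0.093], [-1.0, 0.004, 0.002]]
contact_force: [0.2, 0.2, -1.7]
grip_width: 0.156
```

```bash
python3 -c "
from h import *
st()
d=cam('side');crop(d,130,180,290,310,4.5,'d6.png')
"
```

```text
t 9.475 p [0.5433 0.1947 0.1161] along 0.5592 across 0.1427 F [ 0.2  0.2 -1.7] grip 0.156 tilt tx [-0.0013 -0.0045 -1.    ] yaw -84.66
```

View pics/d6.png

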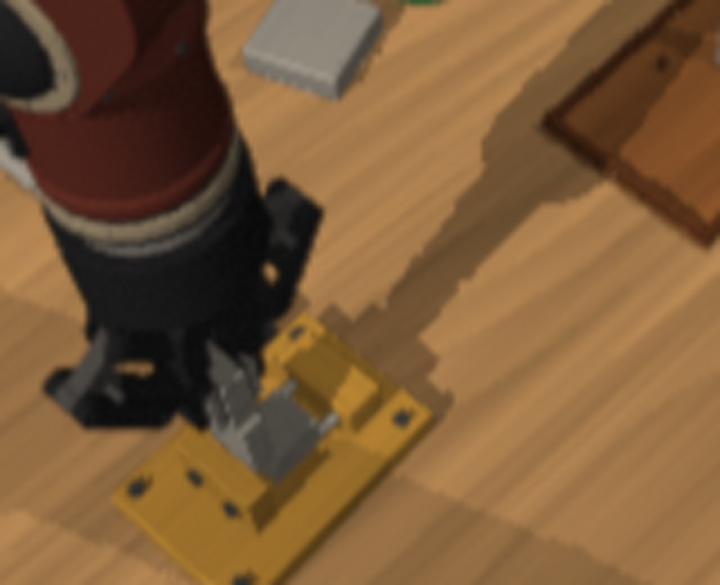

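Request:
send_rows(rows=[{"twist": [0,0,0],"xyz": [0,-0.002,0],"gripper": 0.1}])

```text
time: 9.65
position: [0.5433, 0.195, 0.1161]
eef_rot: [[-0.001, 0.093, -0.996], [-0.007, -0.996, -0.093], [-1.0, 0.007, 0.002]]
contact_force: [-0.1, -5.2, -0.6]
grip_width: 0.156
```

```bash
python3 -c "
from h import *
st();print(r.get_state()['torque'])
"
```

```text
t 9.65 p [0.5433 0.195  0.1161] along 0.5593 across 0.143 F [-0.1 -5.2 -0.6] grip 0.156 tilt tx [-0.0013 -0.007  -1.    ] yaw -84.69
[-1.43772294 -0.09566406  0.08851196]
```

Contact with the fence at the predicted place (F_y −5 N). Back off 1 mm, straighten and lower.

```bash
python3 -c "
from h import *
a=np.radians(5.4);n=np.array([-np.sin(a),np.cos(a)]);t=np.array([np.cos(a),np.sin(a)])
P=t*.5590+n*.1417
plan([*P,.112],-84.6,1)
"
```

```text
[-0.09, 0.11, -0.39] [0.0041, 0.0013, 0.0003]
```

Request:
send_rows(rows=[{"twist": [0,0.1,-0.4],"xyz": [0,0.0015,0],"gripper": 0.1},{"twist": [0,0,0],"xyz": [0.002,0,0],"gripper": 0.1},{"twist": [0,0,0],"xyz": [0,0,0],"gripper": 0.1}])

```text
time: 10.02
position: [0.5435, 0.1943, 0.114]
eef_rot: [[0.0, 0.092, -0.996], [0.002, -0.996, -0.092], [-1.0, -0.002, -0.0]]
contact_force: [-0.3, -2.7, -2.4]
grip_width: 0.156
```

```bash
python3 -c "
from h import *
st()
"
```

```text
t 10.025 p [0.5435 0.1943 0.114 ] along 0.5594 across 0.1423 F [-0.3 -2.7 -2.4] grip 0.156 tilt tx [ 3.e-04  2.e-03 -1.e+00] yaw -84.69
```

Request:
send_rows(rows=[{"twist": [0,0,0.1],"xyz": [0,0.001,0],"gripper": 0.1},{"twist": [0,0,0],"xyz": [0.002,0,0],"gripper": 0.1},{"twist": [0,0,0],"xyz": [0.002,0,0],"gripper": 0.1},{"twist": [0,0,0],"xyz": [0,0,0],"gripper": 0.1}])

```text
time: 10.52
position: [0.5437, 0.1943, 0.1098]
eef_rot: [[0.001, 0.093, -0.996], [0.002, -0.996, -0.093], [-1.0, -0.001, -0.001]]
contact_force: [0.7, -1.3, -1.5]
grip_width: 0.154
```

```bash
python3 -c "
from h import *
st()
"
```

```text
t 10.525 p [0.5437 0.1943 0.1098] along 0.5595 across 0.1422 F [ 0.7 -1.3 -1.5] grip 0.154 tilt tx [ 8.0e-04  1.5e-03 -1.0e+00] yaw -84.65
```

Request:
send_rows(rows=[{"twist": [0,0,0],"xyz": [0.001,0.001,0],"gripper": 0.1},{"twist": [0,0,0],"xyz": [0.003,0,0],"gripper": 0.1},{"twist": [0,0,0],"xyz": [0.003,0,0],"gripper": 0.1}])

```text
time: 10.9
position: [0.544, 0.1942, 0.103]
eef_rot: [[0.002, 0.094, -0.996], [0.003, -0.996, -0.094], [-1.0, -0.003, -0.002]]
contact_force: [-0.9, -1.7, 5.7]
grip_width: 0.158
```

```bash
python3 -c "
from h import *
st()
"
```

```text
t 10.9 p [0.544  0.1942 0.103 ] along 0.5598 across 0.1422 F [-0.9 -1.7  5.7] grip 0.158 tilt tx [ 0.0016  0.003  -1.    ] yaw -84.61
```

Request:
send_rows(rows=[{"twist": [0,0,0],"xyz": [0.003,0,0],"gripper": 0.1},{"twist": [0,0,0],"xyz": [0.003,0,0],"gripper": 0.1}])

```text
time: 11.15
position: [0.545, 0.1943, 0.0991]
eef_rot: [[0.004, 0.094, -0.996], [0.004, -0.996, -0.094], [-1.0, -0.003, -0.004]]
contact_force: [-1.1, -0.8, 7.5]
grip_width: 0.152
```

```bash
python3 -c "
from h import *
st()
"
```

```text
t 11.15 p [0.545  0.1943 0.0991] along 0.5609 across 0.1422 F [-1.1 -0.8  7.5] grip 0.152 tilt tx [ 0.0041  0.0036 -1.    ] yaw -84.58
```

Request:
send_rows(rows=[{"twist": [0,-0.2,0.2],"xyz": [0.003,0,0.001],"gripper": 0.1},{"twist": [0,0,0],"xyz": [0.003,0,0],"gripper": 0.1},{"twist": [0,0,0],"xyz": [0.003,0,0],"gripper": 0.1}])

```text
time: 11.52
position: [0.5462, 0.1946, 0.0933]
eef_rot: [[0.006, 0.095, -0.995], [0.001, -0.995, -0.095], [-1.0, -0.001, -0.007]]
contact_force: [-1.1, -2.1, 3.4]
grip_width: 0.153
```

Request:
send_rows(rows=[{"twist": [0,0,0],"xyz": [0.003,0,0],"gripper": 0.1},{"twist": [0,0,0],"xyz": [0.003,0,0],"gripper": 0.1}])

```text
time: 11.78
position: [0.547, 0.1946, 0.0876]
eef_rot: [[0.008, 0.095, -0.995], [0.002, -0.995, -0.095], [-1.0, -0.001, -0.008]]
contact_force: [-0.1, -0.9, 3.3]
grip_width: 0.156
```

```bash
python3 -c "
from h import *
st()
"
```

```text
t 11.775 p [0.547  0.1946 0.0876] along 0.5628 across 0.1423 F [-0.1 -0.9  3.3] grip 0.156 tilt tx [ 0.0083  0.0017 -1.    ] yaw -84.53
```

Request:
send_rows(rows=[{"twist": [0,0,0],"xyz": [0.002,0,0],"gripper": 0.1},{"twist": [0,0,0],"xyz": [0.001,0,0],"gripper": 0.1}])

```text
time: 12.02
position: [0.5471, 0.1947, 0.0868]
eef_rot: [[0.008, 0.095, -0.995], [0.002, -0.995, -0.095], [-1.0, -0.001, -0.008]]
contact_force: [-2.6, -2.3, 10.3]
grip_width: 0.153
```

```bash
python3 -c "
from h import *
st()
"
```

```text
t 12.025 p [0.5471 0.1947 0.0868] along 0.563 across 0.1423 F [-2.6 -2.3 10.3] grip 0.153 tilt tx [ 0.0082  0.0018 -1.    ] yaw -84.53
```

Floor felt at TCP z=0.0868, exactly as predicted. Release, rise and look.

Request:
send_rows(rows=[{"twist": [0,0,0],"xyz": [0,0,0],"gripper": 0.4},{"twist": [0,0,0],"xyz": [0,0,0],"gripper": 0.4},{"twist": [0,0,0],"xyz": [0,0,0],"gripper": 0.4},{"twist": [0,0,0],"xyz": [-0.02,0,0],"gripper": 0.4},{"twist": [0,0,0],"xyz": [-0.04,0,0],"gripper": 0.4},{"twist": [0,0,0],"xyz": [-0.05,0,0.01],"gripper": 0.4},{"twist": [0,0,0],"xyz": [0,0,0],"gripper": 0.4},{"twist": [0,0,0],"xyz": [0,0,0],"gripper": 0.4}])

```text
time: 13.02
position: [0.5343, 0.1955, 0.1948]
eef_rot: [[0.001, 0.096, -0.995], [0.003, -0.995, -0.096], [-1.0, -0.003, -0.001]]
contact_force: [0.1, -0.8, -0.3]
grip_width: 0.399
```

Run:
```python
from h import *
import pickle
st()
c=cam('wrist','w7.png');pickle.dump(c,open('w7.pkl','wb'));crop(c,180,120,330,245,5,'w7c.png')
s=cam('scene');d=cam('side');pickle.dump((s,d),open('c7.pkl','wb'))
a=cv2.resize(s['img'][110:190,280:390,::-1],None,fx=5,fy=5,interpolation=2);cv2.imwrite('pics/s7.png',a)
crop(d,130,200,290,330,4.5,'d7.png')
```

```text
t 13.025 p [0.5343 0.1955 0.1948] along 0.5503 across 0.1444 F [ 0.1 -0.8 -0.3] grip 0.399 tilt tx [ 0.0012  0.0028 -1.    ] yaw -84.51
```

View pics/w7c.png

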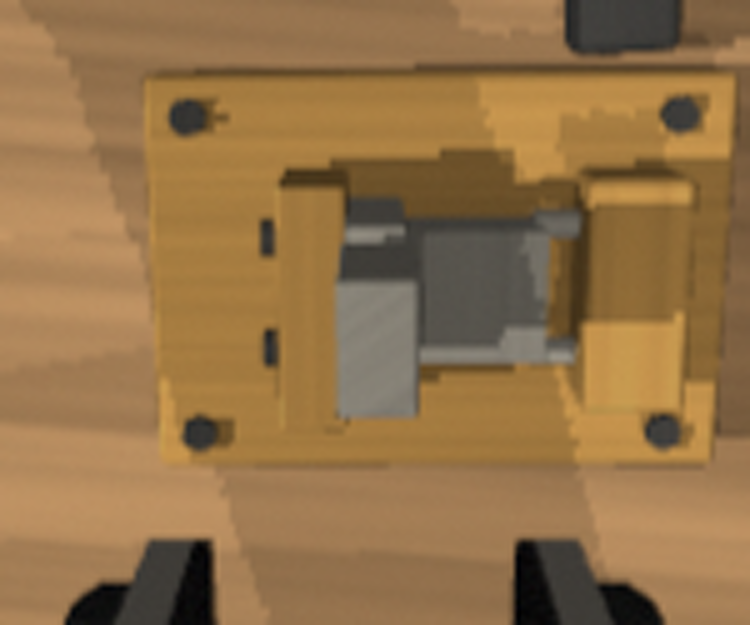

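View pics/s7.png

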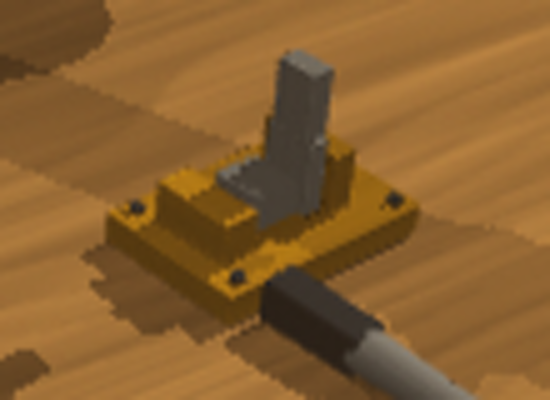

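View pics/d7.png

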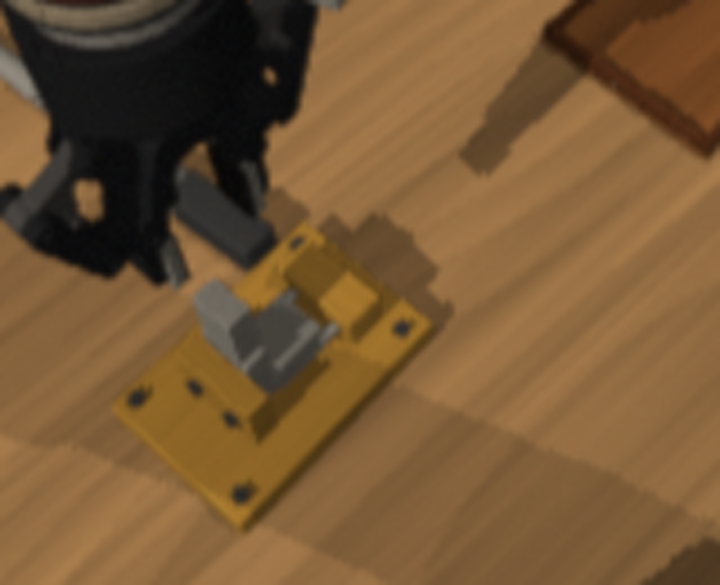

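Spacer stands upright between fence and jaw (wrist crop head at 338–418, 280–415, straight; jaw touching its right side). Checking jaw displacement and height numerically.

Run:
```python
from h import *
import pickle
np.set_printoptions(precision=4,suppress=True)
c=pickle.load(open('w7.pkl','rb'));s,d=pickle.load(open('c7.pkl','rb'));w2=pickle.load(open('w2.pkl','rb'))
a=np.radians(5.4);n=np.array([-np.sin(a),np.cos(a)]);t=np.array([np.cos(a),np.sin(a)])
W=lambda u,v:(c,180+u/5,120+v/5);S=lambda u,v:(s,280+u/5,110+v/5);D=lambda u,v:(d,130+u/4.5,200+v/4.5);V=lambda u,v:(w2,210+u/7,150+v/7)
q=[(337,282),(418,280),(418,415),(340,415)]
p=[onz(*W(*x),.098)[:2] for x in q];m=np.mean(p,0);print('head top',m,'along',t@m,'across',n@m,[np.degrees(np.arctan2(*(e)[::-1])) for e in (p[0]-p[3],p[1]-p[2])])
h=tri(W(*np.mean(q,0)),S(306,65),D(218,306));print('tri',h,'across',n@h[0][:2],'along',t@h[0][:2])
for nm,o,z in [('jaw R before',V(449,390),.04),('jaw R after',W(548,270),.04),('housing L edge before',V(512,250),.052),('housing after',W(587,205),.052),('fence TR after',W(343,187),.052),('shoulder? blade R',W(404,235),.060)]:
    p=onz(*o,z)[:2];print(nm,n@p,t@p)
```

```text
head top [0.5467 0.1947] along 0.56260441772146 across 0.1424141757831492 [np.float64(6.541193352657369), np.float64(6.190040389014554)]
tri (array([0.5467, 0.1952, 0.0958]), [np.float64(0.6572708331219336), np.float64(0.6889110863483138), np.float64(0.1030857627712462)]) across 0.14285655902946814 along 0.5626879314461285
jaw R before 0.10893980803643262 0.5588202940953294
jaw R after 0.10671736638532806 0.5648418539971896
housing L edge before 0.10075882571373701 0.5854440890502303
housing after 0.10125422015186766 0.5800972247320361
fence TR after 0.149017935466405 0.5834707987120497
shoulder? blade R 0.13724128521801476 0.57539363721985
```

Run:
```python
from h import *
import pickle
s,d=pickle.load(open('c7.pkl','rb'))
s0,d0=pickle.load(open('c0.pkl','rb'))
crop(s,140,120,380,260,3.2,'s8.png')
S=lambda u,v:(s,140+u/3.2,120+v/3.2)
df=np.abs(s['img'].astype(int)-s0['img']).sum(2)
for n,(u0,v0,u1,v1) in {'mid':(196,170,216,212),'thick':(168,178,190,220),'cone':(272,204,302,254),'block':(300,206,344,244),'burn':(94,282,198,302)}.items(): print(n,np.median(df[v0:v1,u0:u1]),(df[v0:v1,u0:u1]>60).mean().round(3))
```

```text
mid 12.0 0.139
thick 13.0 0.135
cone 10.0 0.0
block 13.0 0.0
burn 10.0 0.028
```

View pics/s8.png

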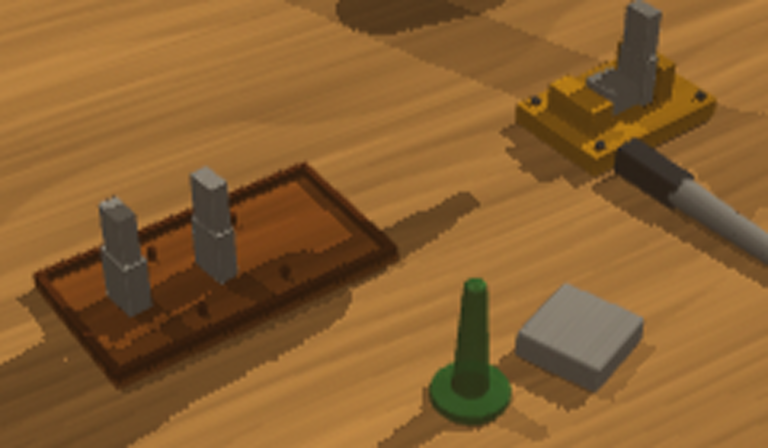

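The thick (125,255) and mid (215,225) spacers stand unmoved in the tray, the bystanders are where they were, and the arm is clear. Handing in.

```bash
python3 -c "
from h import *
print(r.hand_in())"
```

```text
the job is handed in; nothing more can be done
None
```

The thin (12 mm) spacer fits the clamp. It is seated upright in the gap with the jaw pushed back, and the job was handed in after about 13 s of robot time. No verdict is reported.

**How it was found:** The wrist camera measured the gap at about 10 mm, so I tried the thin spacer first. I felt for the fence lightly (about 5 N), then lowered the spacer. It went down the jaw's slope at about 6–10 N, and the floor stopped it at the expected height at about 10–12 N, all well under the 40 N limit. I did not try the mid or thick spacers, because the first one fitted.

**Last checks:**

| Check | Result |
|---|---|
| Jaw pushed back | About 2.2 mm in the wrist pictures; the 10 mm gap predicts 1.9 mm |
| Spacer against the fence | Head centre 6 mm from the fence face, so it stands upright |
| Centred along the jaw | About 3 mm off, from drift while lowering (10 mm allowed) |
| Mid and thick spacers | Looked unmoved and upright in the tray |
| Bystanders | Cone and block unchanged in the picture comparison; burnisher differences slight (3% of pixels); mandrel judged by eye only |
| Arm | Released and clear of everything |

**Where measurements disagreed:**
- **Head height:** it triangulated to 95.8 mm against the expected 98 mm. That is near the camera error, and the floor contact fitted full seating.
- **Tray and clamp outlines:** the first scene and side pictures disagreed by about 10–20 mm in x at their corners. I relied on the wrist camera instead.

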